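# Switch the mill-ball feeder to the other tray

## Robot

A 7-joint arm with a two-finger parallel gripper is mounted at the origin on the work surface. World frame = base frame: x ahead of the robot, y to its left, z up, the work surface at z = 0. Lengths are in mm, angles in rad, forces in N, time in s.
With the tool pointing down it reaches from about 425 to 1025 mm from the base axis. Payload 9.4 kg.
Tool frame: the origin (TCP) lies midway between the tips of the shut fingers; the grasp point (between the pads) lies 19 mm behind it; z points along the fingers, y is the line along which they close (so a half turn about z gives the same grasp; the last joint's range is limited). The gripper opens to 85 mm and grips with 20 to 120 N. Pads are 22 mm wide; open, the fingers measure 114 mm over their backs; the gripper's body (76 mm by 85 mm) begins 54 mm behind the grasp point. The pads swing forward as they close: fully open they stand 13 mm farther back than shut.
Start: joints at [-1.316, 0.599, -0.003, 1.599, 0.002, 0.943, -0.08], TCP at [236.169, 685.455, 231.275] pointing down, gripper open.
Joint ranges: [-2.57, 2.57], [-0.35, 1.97], [-1.29, 1.29], [0.11, 2.56], [-1.05, 4.19], [0.11, 1.86], [-2.63, 2.63]. Speed limits (rad/s): [2.22, 2.22, 3.01, 3.01, 3.14, 3.14, 3.14].

## Interface

Orientations are given as a 3x3 rotation matrix whose columns are the frame's x, y, z axes.
In Python, from cell import r gives the robot as it stands.
- The arm moves only by the tool step_arm, never from a script. Its argument "moves" is a list of rows, each an object of numbers: "tx", "ty", "tz": the shift along the tool's x, y, z as a fraction of full scale; "wx", "wy", "wz": the turn, a rotation vector about the tool's x, y, z as a fraction of full scale. A call has 1 to 10 rows; each row shifts and turns the commanded pose from where the row before left it, along the tool's axes as they then stand; what a row does not reach is not made up. Full scale, the value 1, is 0.05 m for a shift and 2 rad for a turn. A row lasts 1/10 s, in which the tool goes at most 50 mm and 8.59 degrees, less where a joint would pass 70% of its speed; a pose out of reach is approached as far as the arm can. A call with a number of a shift or a turn outside -1 to 1 is refused whole. A call with a gripper value outside its range is refused whole. "gripper" is the gripper's target within -1 to 1 (fully open at 1, half-way at 0, shut at -1), set as the call begins (left out, the last holds). The fingers move at their own pace and stop on an object; "squeeze" is the grip in N (left out, the last holds). Time passes only in rows, so rows that do not move let the fingers close. It gives the time, the measured TCP pose, the force, the opening and the grip force at its end, in the units of the state.
- r.state(): the state, without advancing time (a new reading comes with each control period).
- r.get_image(name): name is "side" or "top"; returns the picture (400x640x3 uint8, red, green, blue); there is no depth.
- r.calibration(name): a dict with "camera_matrix" (3x3 intrinsics, pixels), "view" (4x4, takes a point from world to camera coordinates). Camera axes: x right, y down, z forward; pixel columns grow to the right and rows downward; lengths in mm; the calibration is good to about 2 mm. A picture is of the moment at which its call begins. calibration takes no time and is no camera call.
- r.sign_off(): hands the job in; it is judged then, once.
Trained networks look in the newest picture that a camera, given by its name, has taken for a name from the list of things; names that differ only in an ending like _2 or _b are one class to them, and where a whole thing is asked for, a point or a joint stands for the part that bears it (a point fixed in the world has none). Each returns a list of dicts, best first, with "score" (0 to 1); they miss things now and then, are a little off and sometimes report something else, mostly with a low value. They report only what shows in the picture. A call takes as long as a camera call. They do not tell look-alikes from the thing itself.
- r.recognise(camera, thing): "point" ([column, row] in pixels, amid what is visible of it).
- r.cut_out(camera, thing): "mask" (400x640 bool, what is visible of it) and "point" ([column, row] in pixels, amid what is visible of it).
The state is a dict: "time": time; "joint_pos": joint angles; "qvel": joint speeds; "joint_torque": joint torques, N m; "tcp_pos": TCP position; "tcp_rot": TCP orientation; "force": force on the tool from outside, world axes, zero at the start; "ft_torque": the same for the moment, N m; "grip_width": finger opening in mm; "finger_force": force on a finger pad.
Only numpy, scipy, OpenCV 4.12 (cv2) and the standard library are available. Lean on these libraries where they do the work, as an engineer would, in place of code of your own. Each camera call takes 0.05 s, during which the arm holds its last target. There are 200 camera calls.

## Task

The ball feeder's seesaw trough is tipped towards the left-hand tray (left and right as seen from the robot). First press down the raised end of the seesaw with the fingertips so that it rocks fully over to the right-hand side, then push the shutter fully open sideways by its tab so that all four steel balls roll down the right-hand chute and lie in the right-hand tray. Do not touch the balls, lift or carry anything, or disturb the trays and the glassware and instrument standing around.

Things in the scene. Friction and masses are not known exactly. Their poses are not given: they have to be found in the camera images.
- feeder: Fixed bench ball feeder. Origin on the table under the middle of the seesaw; x axis points away from the robot (turned up to 0.35 rad), y to the left, z up. Aluminium base plate 12 mm thick, x -65 to 185, y -100 to 100 mm. All 'feeder' positions below are in this frame.
- channel (a point): Middle of the floor of the blue open-topped feed channel at its lower mouth, feeder (16, 0, 142) mm. Inner width 25 mm; it runs from here to feeder x 154 mm, rising away from the robot; wall tops z 161 mm in front, 177 mm at the back. Balls drop from this mouth onto the middle of the seesaw.
- chute_right (a point): Middle of the floor of the right-hand blue chute, feeder (0, -145, 80) mm: 40 mm wide, y -105 to -185 mm, walls up to z 105 mm, leading from the seesaw's right end to the right tray. The left chute mirrors it at +y.
- seesaw (a joint): Tilt (rad) of the steel seesaw trough, 200 mm long along feeder y, 36 mm wide, about the feeder's x axis; stops at -0.25 and 0.25. Negative: left (+y) end low, balls run left; positive: right end low, balls run right. Starts at -0.25 to -0.2. Light (about 1 N on a pad), top-heavy: falls to the nearer stop, but friction can hold it within 0.15 rad of level.
- pivot (a point): Centre of the seesaw's pivot, feeder (0, 0, 105) mm; the trough floor lies 12 mm above it. On the robot's side, in the middle of the seesaw, stands a shield 80 mm long with a brass disc weight (reaching to feeder x -28 mm); its top is 62 mm above the pivot.
- pad_right (a point): Centre of the upper face of the flat press pad on the seesaw's right end (42 mm in feeder x, 34 mm along the seesaw, 5 mm thick), sticking out towards the robot; (-42, -83, 32) mm from the pivot in the seesaw's frame. About 157 mm above the table when raised, 115 mm when fully down; on the way down it shifts about 16 mm towards feeder -y.
- pad_left (a point): The same on the left end, at (-42, 83, 32) mm from the pivot in the seesaw's frame.
- shutter (a joint): Travel in m of the steel shutter plate across the mouth of the feed channel: 0 closed, 0.04 fully open (end stop). It slides along the feeder's +y (to the left), needs about 1 N and stays where left. The balls begin to pass at about 0.028.
- tab (a point): Middle of the top edge of the shutter's upright tab: 24 mm in feeder x, 8 mm in feeder y, 42 mm tall, top 221 mm above the table, standing on the shutter plate (feeder x 24 mm, y equal to joint shutter). Its flat faces look to feeder -y and +y; pushing the -y (right-hand) face about 25 mm below the top opens the shutter.
- ball1: bright steel ball, 20 mm diameter, 33 g; origin at its centre. The four balls wait in a row in the feed channel, ball1 lowest, against the shutter.
- ball2: bright steel ball, 20 mm diameter, 33 g; origin at its centre. The four balls wait in a row in the feed channel, ball1 lowest, against the shutter.
- ball3: bright steel ball, 20 mm diameter, 33 g; origin at its centre. The four balls wait in a row in the feed channel, ball1 lowest, against the shutter.
- ball4: bright steel ball, 20 mm diameter, 33 g; origin at its centre. The four balls wait in a row in the feed channel, ball1 lowest, against the shutter.
- tray_right: White plastic open tray, 120 x 140 x 60 mm (feeder x, y, z), walls 4 mm, 0.6 kg, loose, at the end of the right chute (-y side). Origin at the centre of its underside. The target.
- tray_left: The same tray at the end of the left chute (+y side); must stay empty.
- flask: Bystander: conical glass flask, 74 mm across its foot, 108 mm tall, loose, beside the feed channel. Origin at the centre of its underside.
- beaker: Bystander: small glass beaker, 54 mm across, 72 mm tall, loose, beside the feed channel, on the other side from the flask. Origin at the centre of its underside.
- refractometer: Bystander: white hand-held refractometer, 45 x 100 x 32 mm, loose, lying on the robot's side of the feeder towards the left. Origin at the centre of its underside.
Things that resemble listed ones, but are neither listed nor needed, are in the scene too. What is shaped like the tray_right but green or pink is not meant.

How it is judged:
By the outcome, as a careful person would: the job done as asked, in the order asked, and still so for the second after the job is handed in, with the robot touching nothing.
It also fails if it takes over 48 s, if anything falls off the work surface, if the arm or the gripper's body presses on something with over 40 N, if the wrist force passes 120 N, or if a joint passes its speed limit or range.

## Working session

There is one attempt and no reset: what is moved stays moved. The work goes in short steps, Python scripts to look and compute and a tool call to move; the robot and the scene stay as the last step left them, time stands still between calls to the robot, and variables do not carry over. Pictures are saved under pics/ and viewed, at most 10 in all, crops included, and the job is handed in when it is done.

Besides the shell and the picture viewer there is one more tool, called by a JSON object that holds its "name" and its "arguments". step_arm: Moves the arm, as the interface text tells. Shift numbers are shares of 0.05 m and turn numbers shares of 2 rad, none past 1 either way. Its arguments: {"type":"object","properties":{"moves":{"type":"array"},"gripper":{"type":"number"},"squeeze":{"type":"number"}},"required":["moves"]}

```bash
mkdir -p pics; cat > h.py <<'E'
import numpy as np, cv2
from cell import r
def proj(c,P):
    k=r.calibration(c);K=np.array(k["camera_matrix"]);V=np.array(k["view"])
    p=V[:3,:3]@np.array(P,float)+V[:3,3];p=K@p;return p[:2]/p[2]
def ray(c,uv):
    k=r.calibration(c);K=np.array(k["camera_matrix"]);V=np.array(k["view"])
    R=V[:3,:3];o=-R.T@V[:3,3];d=R.T@np.linalg.inv(K)@np.array([uv[0],uv[1],1.]);return o,d/np.linalg.norm(d)
def atz(c,uv,z):
    o,d=ray(c,uv);return o+d*(z-o[2])/d[2]
def tri(u1,u2):
    o1,d1=ray("side",u1);o2,d2=ray("top",u2)
    s=np.linalg.lstsq(np.c_[d1,-d2],o2-o1,rcond=None)[0];a=o1+s[0]*d1;b=o2+s[1]*d2
    return (a+b)/2,np.linalg.norm(a-b)
E
python3 - <<'E'
from h import *
np.set_printoptions(precision=1,suppress=True)
for c in("side","top"):
    cv2.imwrite(f"pics/{c}0.png",cv2.cvtColor(r.get_image(c),cv2.COLOR_RGB2BGR))
    print(c,ray(c,(320,200)))
    for t in("tab","pad_right","pad_left","seesaw","tray_right","channel","ball1"):
        print(t,[(np.round(x["point"]),round(x["score"],2)) for x in r.recognise(c,t)][:3])
print(r.state()["time"],r.state()["tcp_rot"])
E
```

```text
side (array([ 340.5, -898.7, 1331.7]), array([ 0.1,  0.6, -0.8]))
tab []
pad_right [(array([313., 189.]), 0.61)]
pad_left [(array([308., 186.]), 0.74)]
seesaw [(array([310., 187.]), 0.63)]
tray_right [(array([357., 331.]), 0.85), (array([352., 263.]), 0.79), (array([325., 196.]), 0.75)]
channel [(array([327., 201.]), 0.65)]
ball1 []
top (array([ 415.2,    2.6, 1077.5]), array([ 0.2, -0. , -1. ]))
tab [(array([271., 189.]), 0.46)]
pad_right [(array([279., 205.]), 0.93)]
pad_left [(array([277., 208.]), 0.69), (array([266., 177.]), 0.41)]
seesaw [(array([279., 206.]), 0.7), (array([273., 191.]), 0.57)]
tray_right [(array([367., 265.]), 0.98), (array([370., 184.]), 0.83), (array([450., 286.]), 0.79)]
channel [(array([274., 193.]), 0.8)]
ball1 [(array([272., 176.]), 0.63), (array([267., 169.]), 0.47), (array([266., 162.]), 0.42)]
0.8 [[-0.9  0.3  0. ]
 [ 0.3  0.9 -0. ]
 [-0.   0.  -1. ]]
```

View pics/side0.png

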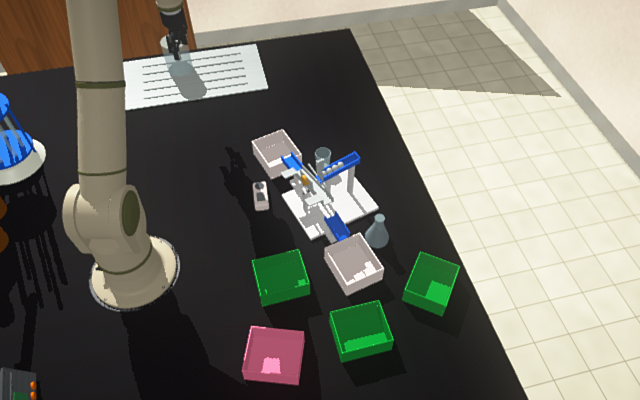

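View pics/top0.png

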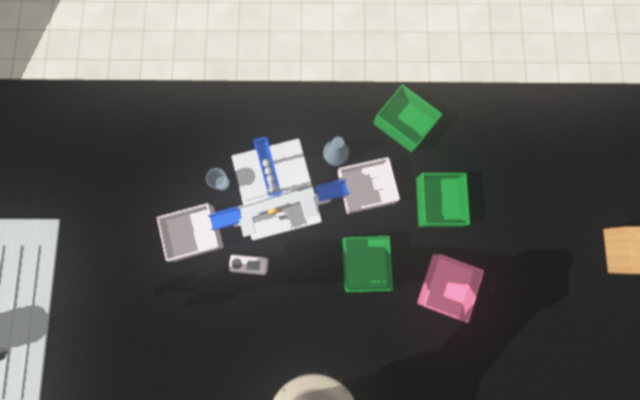

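```bash
python3 - <<'E'
from h import *
a=cv2.imread("pics/side0.png")[135:260,235:395];cv2.imwrite("pics/side_c.png",cv2.resize(a,None,fx=4.7,fy=4.7,interpolation=cv2.INTER_CUBIC))
a=cv2.imread("pics/top0.png")[130:270,200:360];cv2.imwrite("pics/top_c.png",cv2.resize(a,None,fx=4.2,fy=4.2,interpolation=cv2.INTER_CUBIC))
E
```

```text
(no output)
```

View pics/side_c.png

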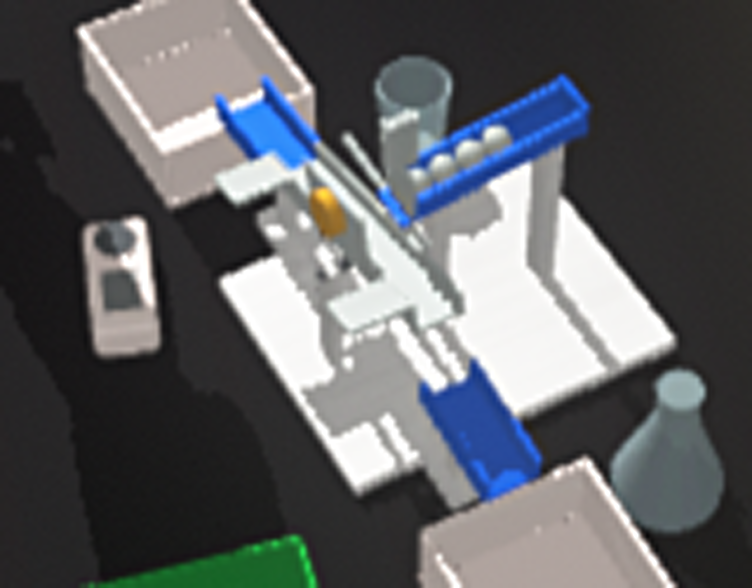

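View pics/top_c.png

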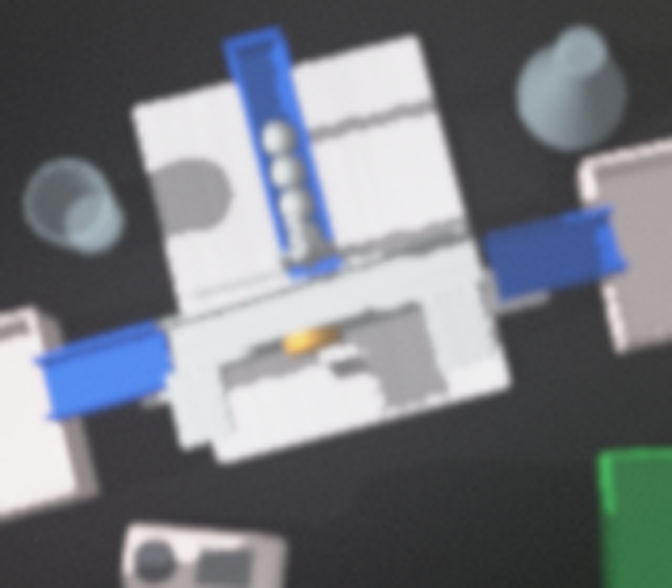

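```bash
cat >> h.py <<'E'
def W(q,p):
    c,s=np.cos(q[2]),np.sin(q[2]);return np.array([q[0]+c*p[0]-s*p[1],q[1]+s*p[0]+c*p[1],p[2]])
def see(a,p): # seesaw frame offset -> feeder; a>0 right low
    y,z=p[1],p[2];return np.array([p[0],y*np.cos(a)-z*np.sin(a),105+y*np.sin(a)+z*np.cos(a)])
E
python3 - <<'E'
from h import *
from scipy.optimize import least_squares
np.set_printoptions(precision=1,suppress=True)
T=lambda x,y:(200+x/4.2,130+y/4.2);S=lambda x,y:(235+x/4.7,135+y/4.7)
obs=[("top",T(135,107),(185,100,12)),("top",T(418,38),(185,-100,12)),("top",T(512,385),(-65,-100,12)),("top",T(218,463),(-65,100,12)),
("side",S(222,283),(-65,100,12)),("side",S(362,492),(-65,-100,12)),("side",S(675,343),(185,-100,12))]
f=lambda q:np.concatenate([proj(c,W(q,p))-u for c,u,p in obs])
s=least_squares(f,[600,50,0.2],x_scale=[10,10,.1],loss="soft_l1");q=s.x;print(q[:2],round(q[2],4));print(f(q).reshape(-1,2))
np.save("q.npy",q)
C=lambda c,p:(np.array(proj(c,p))-((200,130) if c=="top" else (235,135)))*(4.2 if c=="top" else 4.7)
for n,p in dict(tab=(24,0,221),padR=see(-.23,(-42,-83,32)),padL=see(-.23,(-42,83,32)),padRcorner=see(-.23,(-63,-100,32)),farch=(154,0,177)).items():
    print(n,W(q,p),C("top",W(q,p)),C("side",W(q,p)))
E
```

```text
[559.8  92.1] 0.2682
[[ 0.1 -0.1]
 [ 0.2 -1. ]
 [ 0.4 -0.3]
 [ 0.7 -0.3]
 [-1.6 -0.5]
 [-2.2 -0.5]
 [-0.2 -0.4]]
tab [583.   98.4 221. ] [301.6 233.9] [396.6 122.7]
padR [538.8  10.1 155.1] [464.9 332.1] [360.8 311.6]
padL [496.  165.9 117.2] [203.8 409.7] [244.6 179.4]
padRcorner [522.9 -11.5 159. ] [502.1 358.9] [343.4 339.6]
farch [708.3 132.9 177. ] [255.8  36.3] [572.1  97.3]
```

```bash
cat >> h.py <<'E'
from scipy.spatial.transform import Rotation as Ro
def F(p,q=None): # world -> feeder
    q=np.load("q.npy") if q is None else q
    c,s=np.cos(q[2]),np.sin(q[2]);d=np.array(p,float)-[q[0],q[1],0];return np.array([c*d[0]+s*d[1],-s*d[0]+c*d[1],d[2]])
def Rt():
    a=np.load("q.npy")[2];return np.array([[-np.sin(a),np.cos(a),0],[np.cos(a),np.sin(a),0],[0,0,-1.]])
def rep():
    s=r.state();R=np.array(s["tcp_rot"]);print("t",s["time"],"feeder",F(s["tcp_pos"]).round(1),"rotvec/2",(Ro.from_matrix(R.T@Rt()).as_rotvec()/2).round(4),"F",np.round(s["force"],1),"w",s["grip_width"])
E
python3 -c "
from h import *
rep()"
```

```text
t 0.8 feeder [-154.9  657.9  231.3] rotvec/2 [0.     0.     0.4854] F [0.  0.7 0.6] w 85.5861988261599
```

{"name": "step_arm", "arguments": {"moves": [{"tz":-0.2,"wz":0.07},{"tz":-0.2,"wz":0.07},{"tz":-0.2,"wz":0.07},{"tz":-0.2,"wz":0.07},{"wz":0.07},{"wz":0.07},{"wz":0.065},{}], "gripper": -1}}

```text
invalid input
```

```bash
python3 -c "
from h import *
rep()"
```

```text
t 0.8 feeder [-154.9  657.9  231.3] rotvec/2 [0.     0.     0.4854] F [0.  0.7 0.6] w 85.5861988261599
```

{"name": "step_arm", "arguments": {"moves": [{"tx":0,"ty":0,"tz":-0.2,"wx":0,"wy":0,"wz":0.07},{"tx":0,"ty":0,"tz":-0.2,"wx":0,"wy":0,"wz":0.07},{"tx":0,"ty":0,"tz":-0.2,"wx":0,"wy":0,"wz":0.07},{"tx":0,"ty":0,"tz":-0.2,"wx":0,"wy":0,"wz":0.07},{"tx":0,"ty":0,"tz":0,"wx":0,"wy":0,"wz":0.07},{"tx":0,"ty":0,"tz":0,"wx":0,"wy":0,"wz":0.07},{"tx":0,"ty":0,"tz":0,"wx":0,"wy":0,"wz":0.065},{"tx":0,"ty":0,"tz":0,"wx":0,"wy":0,"wz":0}], "gripper": -1}}

```text
time: 1.6
tcp_pos: [235.8, 685.6, 271.2]
tcp_rot: [[-0.264, 0.964, 0.0], [0.964, 0.264, -0.0], [-0.0, 0.0, -1.0]]
force: [-0.0, -0.4, 0.7]
grip_width: -0.0
finger_force: 0.0
```

```bash
python3 -c "
from h import *
rep()"
```

```text
t 1.6 feeder [-155.2  658.1  271.2] rotvec/2 [ 0.0001  0.0001 -0.0003] F [-0.  -0.4  0.7] w -0.04534158416713785
```

{"name": "step_arm", "arguments": {"moves": [{"tx":-0.4,"ty":0.11},{"tx":-0.73,"ty":0.11},{"tx":-0.75,"ty":0.11},{"tx":-0.75,"ty":0.11},{"tx":-0.75,"ty":0.11},{"tx":-0.75,"ty":0.11},{"tx":-0.75,"ty":0.11},{"tx":-0.75,"ty":0.11},{"tx":-0.75,"ty":0.11},{"tx":-0.75,"ty":0.11}]}}

```text
invalid input
```

{"name": "step_arm", "arguments": {"moves": [{"tx":-0.75,"ty":0.11},{"tx":-0.75,"ty":0.11},{"tx":-0.75,"ty":0.11},{"tx":-0.75,"ty":0.11},{"tx":-0.75,"ty":0.11},{"tx":-0.75,"ty":0.11},{"tx":-0.75,"ty":0.11},{"tx":-0.75,"ty":0.11},{"tx":-0.75,"ty":0.11},{"tx":-0.4,"ty":0.11}]}}

```text
invalid input
```

```bash
python3 -c "
from h import *
rep()"
```

```text
t 1.6 feeder [-155.2  658.1  271.2] rotvec/2 [ 0.0001  0.0001 -0.0003] F [-0.  -0.4  0.7] w -0.04534158416713785
```

All six keys are needed.

{"name": "step_arm", "arguments": {"moves": [{"tx":-0.4,"ty":0.11,"tz":0,"wx":0,"wy":0,"wz":0},{"tx":-0.73,"ty":0.11,"tz":0,"wx":0,"wy":0,"wz":0},{"tx":-0.75,"ty":0.11,"tz":0,"wx":0,"wy":0,"wz":0},{"tx":-0.75,"ty":0.11,"tz":0,"wx":0,"wy":0,"wz":0},{"tx":-0.75,"ty":0.11,"tz":0,"wx":0,"wy":0,"wz":0},{"tx":-0.75,"ty":0.11,"tz":0,"wx":0,"wy":0,"wz":0},{"tx":-0.75,"ty":0.11,"tz":0,"wx":0,"wy":0,"wz":0},{"tx":-0.75,"ty":0.11,"tz":0,"wx":0,"wy":0,"wz":0},{"tx":-0.75,"ty":0.11,"tz":0,"wx":0,"wy":0,"wz":0},{"tx":-0.75,"ty":0.11,"tz":0,"wx":0,"wy":0,"wz":0}]}}

```text
time: 2.6
tcp_pos: [384.5, 355.0, 271.6]
tcp_rot: [[-0.27, 0.963, 0.001], [0.963, 0.27, 0.0], [0.0, 0.001, -1.0]]
force: [1.1, 0.7, -0.3]
grip_width: 0.2
finger_force: 0.0
```

{"name": "step_arm", "arguments": {"moves": [{"tx":-0.75,"ty":0.11,"tz":0,"wx":0,"wy":0,"wz":0},{"tx":-0.75,"ty":0.11,"tz":0,"wx":0,"wy":0,"wz":0},{"tx":-0.75,"ty":0.11,"tz":0,"wx":0,"wy":0,"wz":0},{"tx":-0.75,"ty":0.11,"tz":0,"wx":0,"wy":0,"wz":0},{"tx":-0.75,"ty":0.11,"tz":0,"wx":0,"wy":0,"wz":0},{"tx":-0.75,"ty":0.11,"tz":0,"wx":0,"wy":0,"wz":0},{"tx":-0.75,"ty":0.11,"tz":0,"wx":0,"wy":0,"wz":0},{"tx":-0.75,"ty":0.11,"tz":0,"wx":0,"wy":0,"wz":0},{"tx":-0.75,"ty":0.11,"tz":0,"wx":0,"wy":0,"wz":0},{"tx":-0.4,"ty":0.11,"tz":0,"wx":0,"wy":0,"wz":0}]}}

```text
time: 3.6
tcp_pos: [532.8, 23.0, 271.7]
tcp_rot: [[-0.267, 0.964, 0.001], [0.964, 0.267, -0.001], [-0.001, 0.001, -1.0]]
force: [0.2, 0.4, -0.8]
grip_width: 0.3
finger_force: 0.0
```

```bash
python3 -c "
from h import *
rep()
rep();print(r.state()['joint_pos'])"
```

```text
t 3.6 feeder [-44.4 -59.5 271.7] rotvec/2 [0.0004 0.0006 0.0011] F [ 0.2  0.4 -0.8] w 0.2728189408410387
t 3.6 feeder [-44.4 -59.5 271.7] rotvec/2 [0.0004 0.0006 0.0011] F [ 0.2  0.4 -0.8] w 0.2728189408410387
[-0.44930835  0.33648373  0.39972584  2.01005233 -0.17426194  0.82643076
  0.31907094]
```

{"name": "step_arm", "arguments": {"moves": [{"tx":-0.22,"ty":0,"tz":0.3,"wx":0,"wy":0,"wz":0},{"tx":-0.22,"ty":0,"tz":0.4,"wx":0,"wy":0,"wz":0},{"tx":0,"ty":0,"tz":0.4,"wx":0,"wy":0,"wz":0},{"tx":0,"ty":0,"tz":0.4,"wx":0,"wy":0,"wz":0},{"tx":0,"ty":0,"tz":0.3,"wx":0,"wy":0,"wz":0},{"tx":0,"ty":0,"tz":0,"wx":0,"wy":0,"wz":0}]}}

```text
time: 4.2
tcp_pos: [536.9, 5.1, 179.8]
tcp_rot: [[-0.269, 0.963, -0.003], [0.963, 0.269, -0.0], [0.0, -0.003, -1.0]]
force: [0.1, 0.5, -0.7]
grip_width: 0.1
finger_force: 0.0
```

```bash
python3 - <<'E'
from h import *
rep()
a=cv2.cvtColor(r.get_image("side"),cv2.COLOR_RGB2BGR)[125:260,235:395]
b=cv2.cvtColor(r.get_image("top"),cv2.COLOR_RGB2BGR)[130:265,200:360]
cv2.imwrite("pics/b1.png",cv2.resize(np.hstack([a,b]),None,fx=2.5,fy=2.5,interpolation=cv2.INTER_CUBIC))
E
```

```text
t 4.2 feeder [-45.1 -77.8 179.8] rotvec/2 [-0.0014 -0.0002  0.0022] F [ 0.1  0.5 -0.7] w 0.12846867972070486
```

View pics/b1.png

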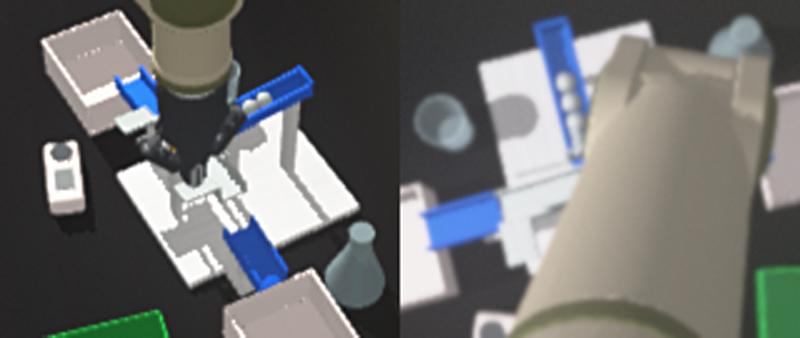

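{"name": "step_arm", "arguments": {"moves": [{"tx":0,"ty":0,"tz":0.2,"wx":0,"wy":0,"wz":0},{"tx":0,"ty":0,"tz":0.2,"wx":0,"wy":0,"wz":0},{"tx":-0.03,"ty":0,"tz":0.15,"wx":0,"wy":0,"wz":0},{"tx":-0.04,"ty":0,"tz":0.15,"wx":0,"wy":0,"wz":0},{"tx":-0.04,"ty":0,"tz":0.15,"wx":0,"wy":0,"wz":0},{"tx":-0.04,"ty":0,"tz":0.15,"wx":0,"wy":0,"wz":0},{"tx":-0.03,"ty":0,"tz":0.14,"wx":0,"wy":0,"wz":0},{"tx":0,"ty":0,"tz":0.06,"wx":0,"wy":0,"wz":0},{"tx":0,"ty":0,"tz":0,"wx":0,"wy":0,"wz":0}]}}

```text
time: 5.2
tcp_pos: [540.0, -3.6, 120.8]
tcp_rot: [[-0.266, 0.964, -0.001], [0.964, 0.266, -0.0], [0.0, -0.001, -1.0]]
force: [0.7, 0.7, 0.2]
grip_width: 0.2
finger_force: 0.0
```

```bash
python3 - <<'E'
from h import *
rep()
a=cv2.cvtColor(r.get_image("side"),cv2.COLOR_RGB2BGR)[125:260,235:395]
cv2.imwrite("pics/b2.png",cv2.resize(a,None,fx=4,fy=4,interpolation=cv2.INTER_CUBIC))
E
```

```text
t 5.2 feeder [-44.5 -87.  120.8] rotvec/2 [-0.0004 -0.0001  0.0004] F [0.7 0.7 0.2] w 0.1544039634932697
```

View pics/b2.png

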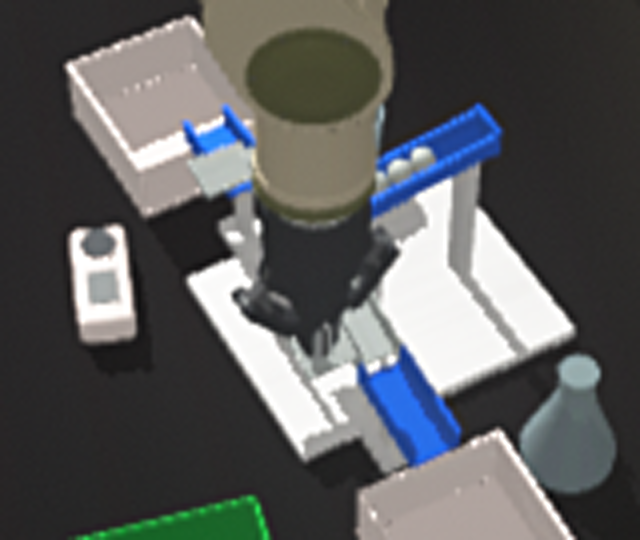

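{"name": "step_arm", "arguments": {"moves": [{"tx":0,"ty":0,"tz":0.08,"wx":0,"wy":0,"wz":0},{"tx":0,"ty":0,"tz":0,"wx":0,"wy":0,"wz":0},{"tx":0,"ty":0,"tz":-0.2,"wx":0,"wy":0,"wz":0},{"tx":0,"ty":0,"tz":-0.6,"wx":0,"wy":0,"wz":0},{"tx":0,"ty":0,"tz":-0.6,"wx":0,"wy":0,"wz":0},{"tx":0,"ty":0,"tz":-0.6,"wx":0,"wy":0,"wz":0},{"tx":0,"ty":0,"tz":-0.5,"wx":0,"wy":0,"wz":0},{"tx":0,"ty":0,"tz":0,"wx":0,"wy":0,"wz":0}]}}

```text
time: 6.05
tcp_pos: [541.7, -3.7, 246.3]
tcp_rot: [[-0.266, 0.964, 0.006], [0.964, 0.266, 0.001], [-0.001, 0.006, -1.0]]
force: [-0.4, 0.4, 0.4]
grip_width: 0.0
finger_force: 0.0
```

```bash
python3 - <<'E'
from h import *
rep()
r.get_image("side")
for t in("tab","pad_right","pad_left"):print(t,[(np.round(x["point"],1),round(x["score"],2)) for x in r.recognise("side",t)][:3])
q=np.load("q.npy")
for a in(.25,.15):print(a,proj("side",W(q,see(a,(-42,-83,32)))),proj("side",W(q,see(a,(-42,83,32)))))
E
```

```text
t 6.05 feeder [-42.8 -87.6 246.3] rotvec/2 [0.0031 0.0003 0.0003] F [-0.4  0.4  0.4] w 0.02764272536334623
tab []
pad_right [(array([318.8, 200.6]), 0.88), (array([272.4, 153.2]), 0.43)]
pad_left [(array([315.8, 197.4]), 0.85)]
0.25 [314.35900299 213.1579485 ] [288.72527193 167.95242852]
0.15 [314.08913594 210.99051551] [288.1267751  168.57903582]
```

{"name": "step_arm", "arguments": {"moves": [{"tx":0.22,"ty":0.34,"tz":0,"wx":0,"wy":0,"wz":0},{"tx":0.22,"ty":0.34,"tz":0,"wx":0,"wy":0,"wz":0},{"tx":0.22,"ty":0.34,"tz":0,"wx":0,"wy":0,"wz":0},{"tx":0.22,"ty":0.34,"tz":0,"wx":0,"wy":0,"wz":0},{"tx":0,"ty":0,"tz":0.3,"wx":0,"wy":0,"wz":0},{"tx":0,"ty":0,"tz":0.4,"wx":0,"wy":0,"wz":0},{"tx":0,"ty":0,"tz":0.36,"wx":0,"wy":0,"wz":0},{"tx":0,"ty":0,"tz":0,"wx":0,"wy":0,"wz":0}]}}

```text
time: 7.05
tcp_pos: [593.4, 58.4, 186.4]
tcp_rot: [[-0.267, 0.964, -0.005], [0.964, 0.267, -0.001], [0.0, -0.005, -1.0]]
force: [-0.1, 0.1, 0.6]
grip_width: 0.1
finger_force: 0.0
```

```bash
python3 - <<'E'
from h import *
rep()
a=cv2.cvtColor(r.get_image("side"),cv2.COLOR_RGB2BGR)[125:260,235:395]
b=cv2.cvtColor(r.get_image("top"),cv2.COLOR_RGB2BGR)[130:265,200:360]
cv2.imwrite("pics/b3.png",cv2.resize(np.hstack([a,b]),None,fx=2.5,fy=2.5,interpolation=cv2.INTER_CUBIC))
E
```

```text
t 7.05 feeder [ 23.4 -41.3 186.4] rotvec/2 [-0.0023 -0.0002  0.0012] F [-0.1  0.1  0.6] w 0.12489250244042072
```

View pics/b3.png

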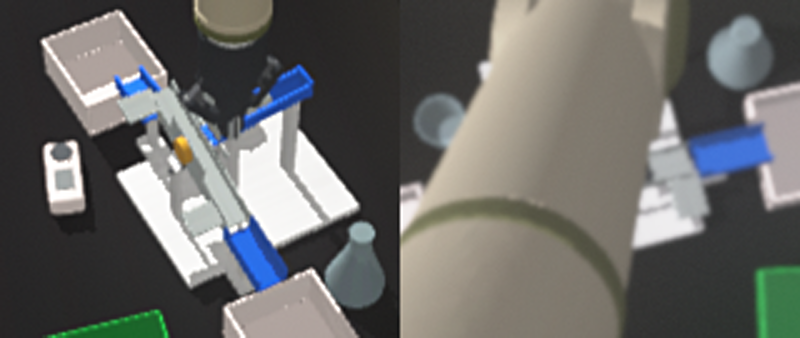

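{"name": "step_arm", "arguments": {"moves": [{"tx":0,"ty":0,"tz":-0.1,"wx":0,"wy":0,"wz":0},{"tx":0.2,"ty":0,"tz":0,"wx":0,"wy":0,"wz":0},{"tx":0.2,"ty":0,"tz":0,"wx":0,"wy":0,"wz":0},{"tx":0.15,"ty":0,"tz":0,"wx":0,"wy":0,"wz":0},{"tx":0.15,"ty":0,"tz":0,"wx":0,"wy":0,"wz":0},{"tx":0.15,"ty":0,"tz":0,"wx":0,"wy":0,"wz":0},{"tx":0.15,"ty":0,"tz":0,"wx":0,"wy":0,"wz":0},{"tx":0.15,"ty":0,"tz":0,"wx":0,"wy":0,"wz":0},{"tx":0.1,"ty":0,"tz":0,"wx":0,"wy":0,"wz":0},{"tx":0,"ty":0,"tz":0,"wx":0,"wy":0,"wz":0}]}}

```text
time: 8.15
tcp_pos: [577.1, 118.3, 194.2]
tcp_rot: [[-0.267, 0.964, -0.0], [0.964, 0.267, 0.0], [0.0, -0.0, -1.0]]
force: [-0.5, 0.1, 0.4]
grip_width: 0.2
finger_force: 0.0
```

{"name": "step_arm", "arguments": {"moves": [{"tx":0.04,"ty":0,"tz":0,"wx":0,"wy":0,"wz":0},{"tx":0,"ty":0,"tz":0,"wx":0,"wy":0,"wz":0}]}}

```text
time: 8.35
tcp_pos: [576.8, 119.2, 194.2]
tcp_rot: [[-0.266, 0.964, -0.0], [0.964, 0.266, -0.0], [0.0, -0.0, -1.0]]
force: [-0.9, 0.3, -0.4]
grip_width: 0.0
finger_force: 0.0
```

```bash
python3 -c "
from h import *
rep()"
```

```text
t 8.35 feeder [ 23.6  21.6 194.2] rotvec/2 [-0.0001 -0.      0.0004] F [-0.9  0.3 -0.4] w 0.031050254497124806
```

{"name": "step_arm", "arguments": {"moves": [{"tx":0.06,"ty":0,"tz":0,"wx":0,"wy":0,"wz":0},{"tx":0.04,"ty":0,"tz":0,"wx":0,"wy":0,"wz":0},{"tx":0,"ty":0,"tz":0,"wx":0,"wy":0,"wz":0}]}}

```text
time: 8.65
tcp_pos: [575.5, 124.2, 194.3]
tcp_rot: [[-0.266, 0.964, -0.0], [0.964, 0.266, 0.0], [0.0, -0.0, -1.0]]
force: [-0.2, 0.6, 0.7]
grip_width: 0.1
finger_force: 0.0
```

{"name": "step_arm", "arguments": {"moves": [{"tx":0.04,"ty":0,"tz":0,"wx":0,"wy":0,"wz":0},{"tx":0,"ty":0,"tz":0,"wx":0,"wy":0,"wz":0}]}}

```text
time: 8.85
tcp_pos: [575.1, 125.9, 194.3]
tcp_rot: [[-0.266, 0.964, 0.0], [0.964, 0.266, -0.0], [-0.0, 0.0, -1.0]]
force: [0.3, -1.5, 0.8]
grip_width: 0.1
finger_force: 0.7
```

```bash
python3 - <<'E'
from h import *
rep()
r.get_image("side")
for t in("tab","ball1"):print(t,[(np.round(x["point"],1),round(x["score"],2)) for x in r.recognise("side",t)][:5])
a=cv2.cvtColor(r.get_image("side"),cv2.COLOR_RGB2BGR)[125:290,235:400]
cv2.imwrite("pics/b4.png",cv2.resize(a,None,fx=3.6,fy=3.6,interpolation=cv2.INTER_CUBIC))
E
```

```text
t 8.85 feeder [ 23.7  28.5 194.3] rotvec/2 [0.     0.0001 0.0005] F [ 0.3 -1.5  0.8] w 0.10127489415520538
tab [(array([275.7, 150. ]), 0.71)]
ball1 []
```

View pics/b4.png

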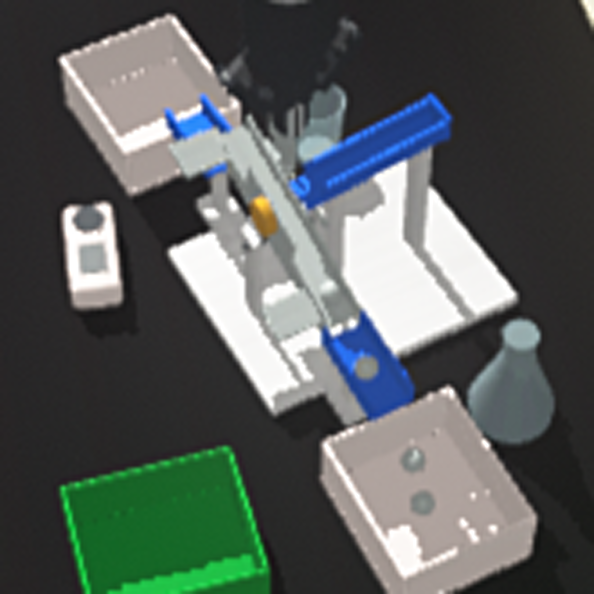

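{"name": "step_arm", "arguments": {"moves": [{"tx":0.04,"ty":0,"tz":0,"wx":0,"wy":0,"wz":0},{"tx":0,"ty":0,"tz":0,"wx":0,"wy":0,"wz":0}]}}

```text
time: 9.25
tcp_pos: [575.0, 126.0, 194.3]
tcp_rot: [[-0.264, 0.964, 0.001], [0.964, 0.265, -0.002], [-0.002, 0.0, -1.0]]
force: [1.7, -6.2, -1.1]
grip_width: 0.1
finger_force: 3.5
```

{"name": "step_arm", "arguments": {"moves": [{"tx":-0.2,"ty":0,"tz":0,"wx":0,"wy":0,"wz":0},{"tx":-0.3,"ty":0,"tz":0,"wx":0,"wy":0,"wz":0},{"tx":0,"ty":0,"tz":-0.4,"wx":0,"wy":0,"wz":0},{"tx":0,"ty":0,"tz":-0.6,"wx":0,"wy":0,"wz":0},{"tx":0,"ty":0,"tz":-0.6,"wx":0,"wy":0,"wz":0},{"tx":0,"ty":0,"tz":-0.4,"wx":0,"wy":0,"wz":0},{"tx":0,"ty":0,"tz":0,"wx":0,"wy":0,"wz":0},{"tx":0,"ty":0,"tz":0,"wx":0,"wy":0,"wz":0},{"tx":0,"ty":0,"tz":0,"wx":0,"wy":0,"wz":0},{"tx":0,"ty":0,"tz":0,"wx":0,"wy":0,"wz":0}]}}

```text
time: 10.25
tcp_pos: [580.7, 103.5, 293.2]
tcp_rot: [[-0.266, 0.964, -0.002], [0.964, 0.266, -0.001], [-0.0, -0.002, -1.0]]
force: [0.3, 1.1, -0.7]
grip_width: 0.2
finger_force: 0.0
```

```bash
python3 - <<'E'
from h import *
rep()
r.get_image("side")
print([(np.round(x["point"],1),round(x["score"],2)) for x in r.recognise("side","ball1")][:6])
a=cv2.cvtColor(r.get_image("side"),cv2.COLOR_RGB2BGR)[125:290,235:400]
cv2.imwrite("pics/b5.png",cv2.resize(a,None,fx=3.6,fy=3.6,interpolation=cv2.INTER_CUBIC))
E
```

```text
t 10.25 feeder [ 23.2   5.5 293.2] rotvec/2 [-0.0009  0.      0.0003] F [ 0.3  1.1 -0.7] w 0.16412559378854455
[]
```

View pics/b5.png

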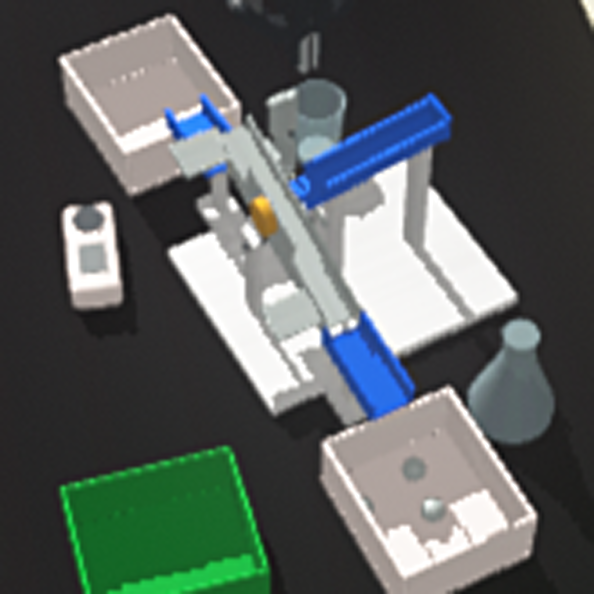

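{"name": "step_arm", "arguments": {"moves": [{"tx":0.5,"ty":0,"tz":0,"wx":0,"wy":0,"wz":0},{"tx":0.6,"ty":0,"tz":0,"wx":0,"wy":0,"wz":0},{"tx":0.6,"ty":0,"tz":0,"wx":0,"wy":0,"wz":0},{"tx":0.6,"ty":0,"tz":0,"wx":0,"wy":0,"wz":0},{"tx":0.6,"ty":0,"tz":0,"wx":0,"wy":0,"wz":0},{"tx":0.6,"ty":0,"tz":0,"wx":0,"wy":0,"wz":0},{"tx":0.4,"ty":0,"tz":0,"wx":0,"wy":0,"wz":0},{"tx":0,"ty":0,"tz":0,"wx":0,"wy":0,"wz":0},{"tx":0,"ty":0,"tz":0,"wx":0,"wy":0,"wz":0},{"tx":0,"ty":0,"tz":0,"wx":0,"wy":0,"wz":0}]}}

```text
time: 11.4
tcp_pos: [529.8, 290.3, 294.2]
tcp_rot: [[-0.264, 0.964, 0.0], [0.964, 0.264, -0.001], [-0.001, -0.0, -1.0]]
force: [-0.1, -0.3, 0.2]
grip_width: -0.0
finger_force: 0.0
```

```bash
python3 - <<'E'
from h import *
r.get_image("top")
print([(np.round(x["point"],1),round(x["score"],2)) for x in r.recognise("top","ball1")][:6])
b=cv2.cvtColor(r.get_image("top"),cv2.COLOR_RGB2BGR)[130:230,220:410]
b2=cv2.cvtColor(r.get_image("side"),cv2.COLOR_RGB2BGR)[225:300,320:390]
b=cv2.resize(b,None,fx=4,fy=4,interpolation=cv2.INTER_CUBIC);b2=cv2.resize(b2,None,fx=2.6,fy=2.6,interpolation=cv2.INTER_CUBIC)
o=np.zeros((595,760,3),np.uint8);o[:400]=b;o[400:595,:182]=b2;cv2.imwrite("pics/b6.png",o)
E
```

```text
[(array([278.3, 201.4]), 0.69), (array([367.7, 183.6]), 0.4)]
```

View pics/b6.png

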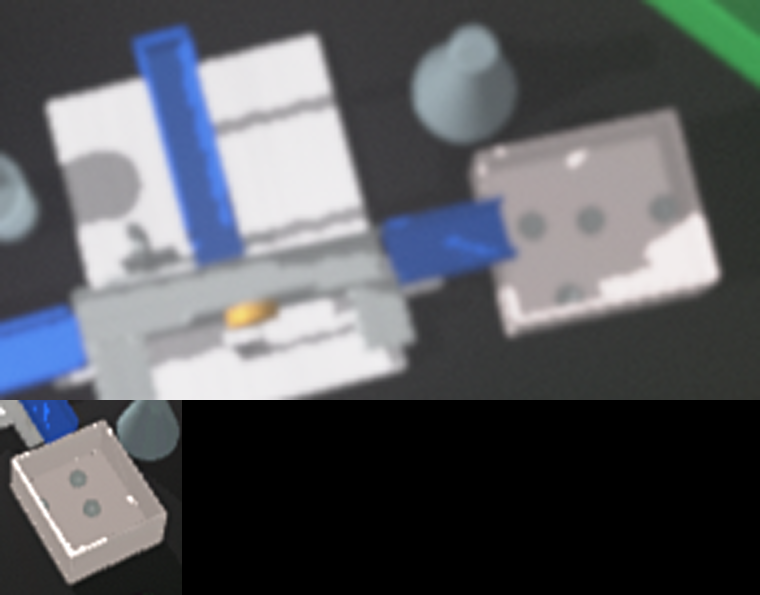

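All four balls lie in the right tray (532,226; 590,220; 663,208; 570,293), and the channel is empty.

```bash
python3 -c "
from cell import r
print(r.sign_off())"
```

```text
the job is handed in; nothing more can be done
None
```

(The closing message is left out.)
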